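# Shot of lubricant on a bearing

## Task

Give the ball bearing in the tray a shot of lubricant: press the white nozzle cap of the blue aerosol can fully down, without leaning on it hard, keep it down for about half a second, then let it spring right back up and move clear. Do not press the yellow can's nozzle, and leave the bearing lying in its tray.

Things in the scene. Friction and masses are not known exactly. Their poses are not given: they have to be found in the camera images.
- blue_nozzle (a joint): how far the white nozzle cap of the BLUE aerosol can is pressed, in m: 0 = up, 0.009 = fully down against its stop (beyond which it is rigid). It moves straight down on a spring: about 2.5 N to start it, about 6.5 N to reach the stop; it springs back by itself. More than 60 N on it would damage it. The blue can (66 mm diameter, painted shoulder at 142 to 151 mm) is clamped upright in a grey bench stand bolted to the table, with a shallow tray in front holding the bearing.
- blue_nozzle_top (a point): centre of the flat top of the blue can's white nozzle cap: a round cap 34 mm in diameter and 22 mm tall, its top at z = 0.193 when up. z is up, -x of this frame points the way the nozzle sprays: a red spout at the cap's front carries a thin red straw (4 mm) that leaves 10 mm below the top and slopes down to the tray, ending 98 mm in front of the axis. Nothing stands higher than the cap within 100 mm of it.
- yellow_nozzle (a joint): the same for the nozzle cap of the YELLOW can, which must not be pressed. Apart from its colour that can and its stand are alike (cap top also at z = 0.193); they stand 0.23 to 0.46 m to one side of the blue can, left or right, with a shackle in the tray.
- bearing: steel ball bearing, ring 52 mm in diameter, 15 mm thick, lying flat and loose in the tray of the blue can's stand, 110 mm in front of the can's axis; origin at the centre of its underside (z = 0.012). To be left where it is.
There are look-alikes about, which are no part of the job. Leave any turquoise look-alike of the bearing alone.

How it is judged:
On the way, in this order (a step that is already met when the one before it is completed fails the run):
1. the blue can's nozzle cap is pressed down (6 mm or more of its 9 mm) and kept down for 0.3 s (value of joint blue_nozzle above 0.006 m), for 0.3 s.
2. the blue can's nozzle cap has sprung back up (value of joint blue_nozzle below 0.0015 m), for 0.2 s.
At the end, for the whole second after the job is handed in: both nozzle caps are up (within 1.5 mm), the blue one after its press, and the bearing rests in its tray within 15 mm of where it lay (value of joint each of blue_nozzle, yellow_nozzle below 0.0015 m and distance of bearing from where it was at the start of the episode below 0.015 m and linear speed of bearing below 0.02 m/s); the robot touches nothing.
It fails at once if the yellow can's nozzle cap is pressed (3 mm or more) (value of joint yellow_nozzle above 0.003 m).
It fails at once if the blue can's nozzle cap is pushed with more than 60 N (contact force between blue_nozzle and anything else above 60 N).
It fails at once if the bearing is moved by more than 15 mm (distance of bearing from where it was at the start of the episode above 0.015 m).
It also fails if it takes over 32 s, if anything falls off the work surface, if the arm or the gripper's body presses on something with over 40 N, if the wrist force passes 120 N, or if a joint passes its speed limit or range.

## Robot

A 6-joint arm with a two-finger parallel gripper is mounted at the origin on a cart in front of the work surface, level with it; the furniture and walls round the work are solid. World frame = base frame: x ahead of the robot, y to its left, z up, the work surface at z = 0. Lengths are in m, angles in rad, forces in N, time in s.
With the tool pointing down it reaches from about 0.275 to 0.875 m from the base axis. Payload 12.5 kg.
Tool frame: the origin (TCP) lies midway between the tips of the shut fingers; the grasp point (between the pads) lies 19 mm behind it; z points along the fingers, y is the line along which they close (so a half turn about z gives the same grasp; the last joint's range is limited). The gripper opens to 85 mm and grips with 20 to 120 N. Pads are 22 mm wide; open, the fingers measure 114 mm over their backs; the gripper's body (76 mm by 85 mm) begins 54 mm behind the grasp point. The pads swing forward as they close: fully open they stand 13 mm farther back than shut.
Start: joints at [-1.245, 0.351, 1.652, -0, 1.139, -0.085], TCP at [0.22, -0.504, 0.231] pointing down, gripper open.
Joint ranges: [-2.75, 2.75], [-0.79, 2.1], [0.01, 2.65], [-1.57, 4.71], [0.07, 3.14], [-2.87, 2.87]. Speed limits (rad/s): [2.22, 2.22, 2.79, 3.14, 3.14, 3.14].

## Interface

Orientations are given as a 3x3 rotation matrix whose columns are the frame's x, y, z axes.
In Python, from station import bot gives the robot as it stands.
- The arm moves only by the shell command python3 -m pendant 'ROWS'. ROWS is JSON, a list of rows, each an object with "twist": the turn, a rotation vector about the world's x, y, z in rad, a list of three; "travel": the shift along the world's x, y, z in m, a list of three; "fingers": the opening, from 0 (shut) to 1 (fully open). A call has exactly 10 rows; each row shifts and turns the commanded pose from where the row before left it; what a row does not reach is not made up. A row lasts 1/12 s, in which the tool goes at most 41.7 mm and 7.16 degrees, less where a joint would pass 70% of its speed; a pose out of reach is approached as far as the arm can. A call with a gripper value outside its range is refused whole. The fingers move at their own pace and stop on an object; the grip force is fixed at half the most. Time passes only in rows, so rows that do not move let the fingers close, or fill a call up. It gives the time, the measured TCP pose, the force, the opening and the grip force at its end, in the units of the state.
- bot.read_state(): the state, without advancing time (a new reading comes with each control period).
- bot.snapshot(name): name is "side" or "top" or "wrist"; returns the picture (420x560x3 uint8, blue, green, red); there is no depth.
- bot.get_calibration(name): a dict with "fx", "fy", "cx", "cy" (pixels), "origin" and "rotation" of the camera in the world; the wrist camera has in their place "tool_from_camera" (4x4, takes a point from camera to tool coordinates, whose origin is the TCP and whose axes are the flange's). Camera axes: x right, y down, z forward; pixel columns grow to the right and rows downward; lengths in m; the calibration is good to about 2 mm. A picture is of the moment at which its call begins: read the wrist's pose just before it. get_calibration takes no time and is no camera call.
- bot.finish_job(): hands the job in; it is judged then, once.
The state is a dict: "clock": time; "q": joint angles; "dq": joint speeds; "tau": joint torques, N m; "tool_pos": TCP position; "orientation": TCP orientation; "wrist_force": force on the tool from outside, world axes, zero at the start; "moment": the same for the moment, N m; "gripper_width": finger opening in m; "gripper_force": force on a finger pad.
Only numpy, scipy, OpenCV 4.12 (cv2) and the standard library are available. Lean on these libraries where they do the work, as an engineer would, in place of code of your own. Each camera call takes 0.05 s, during which the arm holds its last target. There are 200 camera calls.

## Working session

There is one attempt and no reset: what is moved stays moved. The work goes in short steps, Python scripts to look and compute and a shell command to move; the robot and the scene stay as the last step left them, time stands still between calls to the robot, and variables do not carry over. Pictures are saved under pics/ and viewed, at most 10 in all, crops included, and the job is handed in when it is done.

```bash
mkdir -p pics; python3 - <<'E'
from station import bot
import cv2
for n in("top","side"):
    cv2.imwrite(f"pics/{n}0.png",bot.snapshot(n)); print(n,bot.get_calibration(n))
s=bot.read_state();print(s["clock"],s["tool_pos"],s["orientation"],s["gripper_width"])
E
```

```text
top {'fx': 532.7580936951971, 'fy': 532.7580936951971, 'cx': 268.9745713776071, 'cy': 214.51963066295812, 'origin': array([ 0.41648159, -0.01571556,  1.31568591]), 'rotation': array([[ 0.01424779, -0.99902528,  0.04177918],
       [-0.99979257, -0.01484202, -0.01394774],
       [ 0.01455423, -0.04157179, -0.99902951]])}
side {'fx': 506.8136326124136, 'fy': 506.8136326124136, 'cx': 271.85645352184815, 'cy': 197.52267748316052, 'origin': array([-0.08233576,  0.77723707,  0.82480516]), 'rotation': array([[-0.82397519, -0.33086031,  0.45999601],
       [-0.56662498,  0.47968699, -0.66995263],
       [ 0.00100663, -0.81266958, -0.5827239 ]])}
0.1 [ 0.21956099 -0.50395512  0.23081836] [[ 9.16800697e-01  3.99344902e-01 -3.61582361e-04]
 [ 3.99345062e-01 -9.16800184e-01  9.72015373e-04]
 [ 5.66706093e-05 -1.03554050e-03 -9.99999462e-01]] 0.08546841573436047
```

View pics/top0.png

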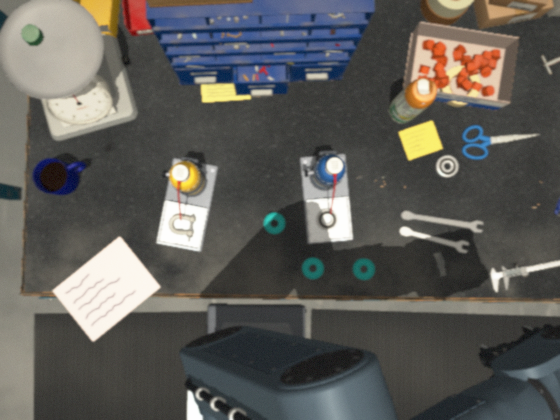

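View pics/side0.png

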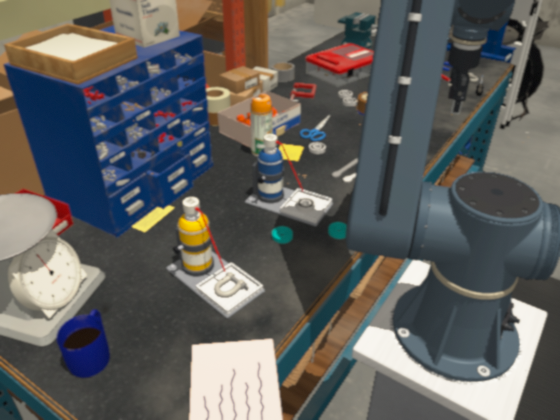

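The top view shows the blue can's cap near (334,165) and the yellow can's near (180,173). In the side view the blue cap is near (270,142). I'll enlarge both blue caps.

```bash
python3 - <<'E'
import cv2,numpy as np
a=cv2.imread("pics/top0.png")[140:240,290:370];b=cv2.imread("pics/side0.png")[125:225,240:340]
f=lambda i:cv2.resize(i,None,fx=5,fy=5,interpolation=cv2.INTER_CUBIC)
cv2.imwrite("pics/c.png",cv2.resize(np.hstack([cv2.resize(a,(0,0),fx=4,fy=4,interpolation=2),cv2.resize(b,(0,0),fx=4,fy=4,interpolation=2)]),None,fx=1,fy=1))
E
```

```text
(no output)
```

View pics/c.png

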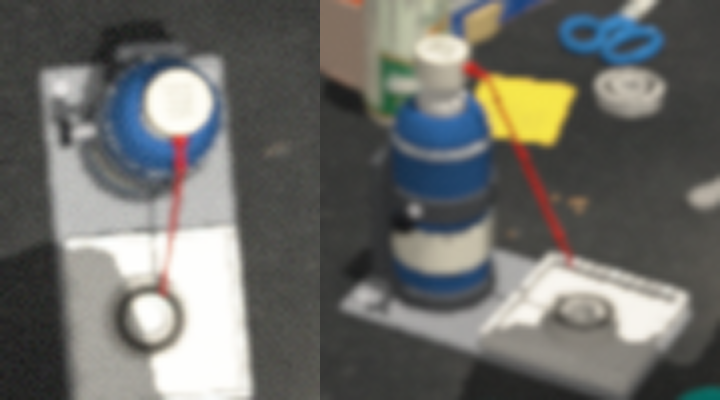

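In the crop, the blue cap's top face is centred at about (334.5,165.2) in top and (270.5,136.8) in side. The bearing is at (327.5,219.5) in top and (305.8,202) in side.

```bash
cat >m.py <<'E'
from station import bot
import numpy as np
def ray(n,u,v):
    c=bot.get_calibration(n);d=c["rotation"]@[(u-c["cx"])/c["fx"],(v-c["cy"])/c["fy"],1]
    return c["origin"],d/np.linalg.norm(d)
def tri(rs):
    A=sum(np.eye(3)-np.outer(d,d) for o,d in rs);b=sum((np.eye(3)-np.outer(d,d))@o for o,d in rs)
    p=np.linalg.solve(A,b);return p,[np.linalg.norm(np.cross(p-o,d)) for o,d in rs]
def atz(n,u,v,z):
    o,d=ray(n,u,v);return o+d*(z-o[2])/d[2]
E
python3 - <<'E'
from m import *
p=tri([ray("top",334.5,165.2),ray("side",270.5,136.8)]);print(p)
b=tri([ray("top",327.5,219.5),ray("side",305.8,202)]);print(b,np.linalg.norm((p[0]-b[0])[:2]))
print(atz("top",334.5,165.2,.193),atz("side",270.5,136.8,.193),atz("top",180,173,.193),atz("top",327.5,219.5,.027))
E
```

```text
(array([ 0.57078618, -0.16860736,  0.19260099]), [np.float64(0.0006330888867048197), np.float64(0.0006330888867050423)])
(array([ 0.46099683, -0.17545574,  0.02654485]), [np.float64(0.0006817267550627946), np.float64(0.0006817267550628003)]) 0.11000273603087816
[ 0.57020018 -0.168898    0.193     ] [ 0.57092719 -0.16769915  0.193     ] [0.54835917 0.15769073 0.193     ] [ 0.46039936 -0.17575512  0.027     ]
```

The cap triangulates to (0.5705, -0.1685, 0.193). The height matches, and the bearing measures 110 mm away, also as given. Next I shut the fingers and move over the cap.

```bash
python3 -m pendant '[{"twist":[0,0,0],"travel":[0,0,0.02],"fingers":0},{"twist":[0,0,0],"travel":[0.02,0.018,0.02],"fingers":0},{"twist":[0,0,0],"travel":[0.022,0.02,0],"fingers":0},{"twist":[0,0,0],"travel":[0.022,0.022,0],"fingers":0},{"twist":[0,0,0],"travel":[0.022,0.022,0],"fingers":0},{"twist":[0,0,0],"travel":[0.022,0.022,0],"fingers":0},{"twist":[0,0,0],"travel":[0.022,0.022,0],"fingers":0},{"twist":[0,0,0],"travel":[0.022,0.022,0],"fingers":0},{"twist":[0,0,0],"travel":[0.022,0.022,0],"fingers":0},{"twist":[0,0,0],"travel":[0.022,0.022,0],"fingers":0}]'
python3 -m pendant '[{"twist":[0,0,0],"travel":[0.022,0.022,0],"fingers":0},{"twist":[0,0,0],"travel":[0.022,0.022,0],"fingers":0},{"twist":[0,0,0],"travel":[0.022,0.022,0],"fingers":0},{"twist":[0,0,0],"travel":[0.022,0.022,0],"fingers":0},{"twist":[0,0,0],"travel":[0.022,0.022,0],"fingers":0},{"twist":[0,0,0],"travel":[0.02,0.02,0],"fingers":0},{"twist":[0,0,0],"travel":[0.012,0.009,0],"fingers":0},{"twist":[0,0,0],"travel":[0,0,0],"fingers":0},{"twist":[0,0,0],"travel":[0,0,0],"fingers":0},{"twist":[0,0,0],"travel":[0,0,0],"fingers":0}]'
```

```text
clock: 0.93
tool_pos: [0.4164, -0.3109, 0.2711]
orientation: [[0.917, 0.399, -0.0], [0.399, -0.917, 0.0], [-0.0, -0.0, -1.0]]
wrist_force: [0.0, -1.2, 0.2]
gripper_width: -0.0004
gripper_force: 0.0
clock: 1.77
tool_pos: [0.557, -0.174, 0.2711]
orientation: [[0.917, 0.399, -0.001], [0.399, -0.917, -0.0], [-0.001, -0.0, -1.0]]
wrist_force: [-0.1, 0.3, 0.2]
gripper_width: -0.0001
gripper_force: 0.0
```

```bash
python3 -m pendant '[{"twist":[0,0,0],"travel":[0.0135,0.0055,0],"fingers":0},{"twist":[0,0,0],"travel":[0,0,-0.015],"fingers":0},{"twist":[0,0,0],"travel":[0,0,-0.015],"fingers":0},{"twist":[0,0,0],"travel":[0,0,-0.015],"fingers":0},{"twist":[0,0,0],"travel":[0,0,-0.013],"fingers":0},{"twist":[0,0,0],"travel":[0,0,-0.005],"fingers":0},{"twist":[0,0,0],"travel":[0,0,0],"fingers":0},{"twist":[0,0,0],"travel":[0,0,0],"fingers":0},{"twist":[0,0,0],"travel":[0,0,0],"fingers":0},{"twist":[0,0,0],"travel":[0,0,0],"fingers":0}]'
python3 - <<'E'
from station import bot
import cv2,numpy as np
s=bot.read_state();print(s["tool_pos"],s["wrist_force"])
a=bot.snapshot("top")[120:220,290:390];b=bot.snapshot("side")[80:180,220:320]
cv2.imwrite("pics/d.png",cv2.resize(np.hstack([a,b]),None,fx=4,fy=4,interpolation=2))
E
```

```text
clock: 2.6
tool_pos: [0.5714, -0.168, 0.2092]
orientation: [[0.917, 0.399, 0.001], [0.399, -0.917, -0.001], [0.001, 0.001, -1.0]]
wrist_force: [-0.5, 0.1, 0.3]
gripper_width: -0.0002
gripper_force: 0.0
[ 0.57139627 -0.1680179   0.20922462] [-0.53026711  0.107224    0.33979535]
```

View pics/d.png

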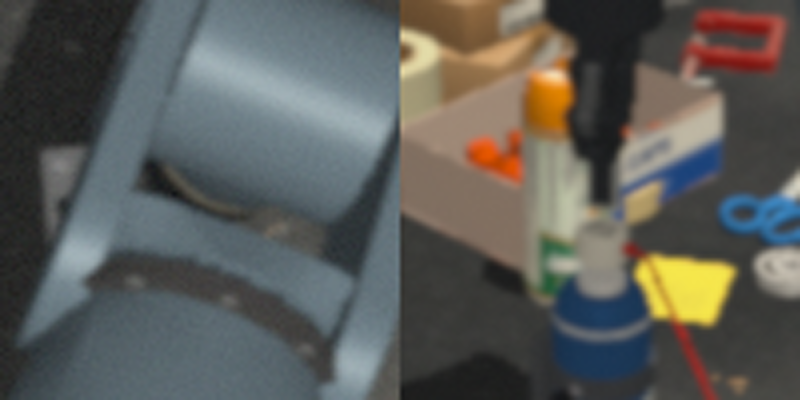

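In the side crop, the shut fingertips at about (602,205) stand directly over the cap at (602,232). I'll descend to just past the expected contact height.

```bash
python3 -m pendant '[{"twist":[0,0,0],"travel":[0,0,-0.004],"fingers":0},{"twist":[0,0,0],"travel":[0,0,-0.004],"fingers":0},{"twist":[0,0,0],"travel":[0,0,-0.004],"fingers":0},{"twist":[0,0,0],"travel":[0,0,-0.002],"fingers":0},{"twist":[0,0,0],"travel":[0,0,-0.002],"fingers":0},{"twist":[0,0,0],"travel":[0,0,-0.002],"fingers":0},{"twist":[0,0,0],"travel":[0,0,-0.001],"fingers":0},{"twist":[0,0,0],"travel":[0,0,0],"fingers":0},{"twist":[0,0,0],"travel":[0,0,0],"fingers":0},{"twist":[0,0,0],"travel":[0,0,0],"fingers":0}]'
```

```text
clock: 3.53
tool_pos: [0.5712, -0.1677, 0.1895]
orientation: [[0.917, 0.399, 0.0], [0.399, -0.917, -0.0], [0.0, 0.0, -1.0]]
wrist_force: [-2.0, 0.9, 4.3]
gripper_width: -0.0
gripper_force: 2.0
```

The force is about 4 N, which implies about 3.4 mm of travel and agrees with the height. Next I press 4.5 mm further.

```bash
python3 -m pendant '[{"twist":[0,0,0],"travel":[0,0,-0.001],"fingers":0},{"twist":[0,0,0],"travel":[0,0,-0.001],"fingers":0},{"twist":[0,0,0],"travel":[0,0,-0.001],"fingers":0},{"twist":[0,0,0],"travel":[0,0,-0.001],"fingers":0},{"twist":[0,0,0],"travel":[0,0,-0.0005],"fingers":0},{"twist":[0,0,0],"travel":[0,0,0],"fingers":0},{"twist":[0,0,0],"travel":[0,0,0],"fingers":0},{"twist":[0,0,0],"travel":[0,0,0],"fingers":0},{"twist":[0,0,0],"travel":[0,0,0],"fingers":0},{"twist":[0,0,0],"travel":[0,0,0],"fingers":0}]'
```

```text
clock: 4.37
tool_pos: [0.5713, -0.1678, 0.185]
orientation: [[0.917, 0.399, 0.0], [0.399, -0.917, -0.0], [0.0, 0.0, -1.0]]
wrist_force: [-3.3, 1.6, 5.5]
gripper_width: -0.0001
gripper_force: 3.0
```

```bash
python3 -m pendant '[{"twist":[0,0,0],"travel":[0,0,-0.0005],"fingers":0},{"twist":[0,0,0],"travel":[0,0,-0.0005],"fingers":0},{"twist":[0,0,0],"travel":[0,0,0],"fingers":0},{"twist":[0,0,0],"travel":[0,0,0],"fingers":0},{"twist":[0,0,0],"travel":[0,0,0],"fingers":0},{"twist":[0,0,0],"travel":[0,0,0],"fingers":0},{"twist":[0,0,0],"travel":[0,0,0],"fingers":0},{"twist":[0,0,0],"travel":[0,0,0],"fingers":0},{"twist":[0,0,0],"travel":[0,0,0],"fingers":0},{"twist":[0,0,0],"travel":[0,0,0],"fingers":0}]'
```

```text
clock: 5.2
tool_pos: [0.5713, -0.1678, 0.1841]
orientation: [[0.917, 0.399, 0.0], [0.399, -0.917, -0.0], [0.0, 0.0, -1.0]]
wrist_force: [-3.8, 0.3, 7.1]
gripper_width: -0.0002
gripper_force: 3.5
```

The force is 6.8 N and the height implies 8.9 mm, so the cap is fully down and has been held there for over 0.5 s. Now I release it and move clear.

```bash
python3 -m pendant '[{"twist":[0,0,0],"travel":[0,0,0.003],"fingers":0},{"twist":[0,0,0],"travel":[0,0,0.004],"fingers":0},{"twist":[0,0,0],"travel":[0,0,0.006],"fingers":0},{"twist":[0,0,0],"travel":[0,0,0.012],"fingers":0},{"twist":[0,0,0],"travel":[0,0,0.015],"fingers":0},{"twist":[0,0,0],"travel":[0,0,0.02],"fingers":0},{"twist":[0,0,0],"travel":[0,0,0.02],"fingers":0},{"twist":[0,0,0],"travel":[0,0,0.01],"fingers":0},{"twist":[0,0,0],"travel":[0,0,0],"fingers":0},{"twist":[0,0,0],"travel":[0,0,0],"fingers":0}]'
python3 - <<'E'
from station import bot
import cv2
s=bot.read_state();print(s["tool_pos"],s["wrist_force"])
cv2.imwrite("pics/e.png",cv2.resize(bot.snapshot("side")[80:230,220:370],None,fx=4,fy=4,interpolation=2))
E
```

```text
clock: 6.03
tool_pos: [0.5712, -0.1677, 0.2737]
orientation: [[0.917, 0.399, 0.0], [0.399, -0.917, -0.0], [0.0, 0.0, -1.0]]
wrist_force: [0.1, -0.7, -0.9]
gripper_width: -0.0002
gripper_force: 0.0
[ 0.57116211 -0.16773775  0.2737043 ] [ 0.08986001 -0.69913744 -0.91987853]
```

View pics/e.png

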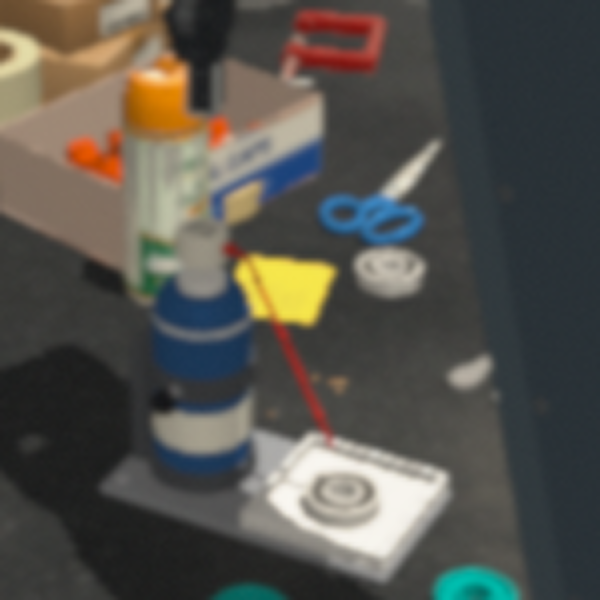

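The cap is back up with its top at about (202,228), the bearing is still in its tray at (342,495), and the fingers are well clear above at (205,105).

```bash
python3 -m pendant '[{"twist":[0,0,0],"travel":[0,0,0.01],"fingers":0},{"twist":[0,0,0],"travel":[0,0,0],"fingers":0},{"twist":[0,0,0],"travel":[0,0,0],"fingers":0},{"twist":[0,0,0],"travel":[0,0,0],"fingers":0},{"twist":[0,0,0],"travel":[0,0,0],"fingers":0},{"twist":[0,0,0],"travel":[0,0,0],"fingers":0},{"twist":[0,0,0],"travel":[0,0,0],"fingers":0},{"twist":[0,0,0],"travel":[0,0,0],"fingers":0},{"twist":[0,0,0],"travel":[0,0,0],"fingers":0},{"twist":[0,0,0],"travel":[0,0,0],"fingers":0}]'; python3 -c "
from station import bot
print(bot.finish_job())"
```

```text
clock: 6.92
tool_pos: [0.5711, -0.1677, 0.2838]
orientation: [[0.917, 0.399, -0.0], [0.399, -0.917, 0.0], [-0.0, -0.0, -1.0]]
wrist_force: [-0.2, -0.5, 0.1]
gripper_width: 0.0002
gripper_force: 0.0
the job is handed in; nothing more can be done
None
```

I pressed the blue can's nozzle cap fully down (about 7 N), held it for over half a second and let it spring back up; the bearing is still in its tray, I kept away from the yellow can, and the job is handed in (no verdict was returned).

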